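# Hold the craft tweezers at the bead gap

### The job

At the craft table, get the bench tweezers ready for setting a bead. They are parked shut: turn the black lock knob clockwise until it clicks over past its detent and the tweezers spring open, let go of it, then squeeze them by their two round thumb pads until the gap between the tips matches the distance between the two dark lines marked beneath them (14 mm), without pinching the tips nearly shut. Leave the jar, bowl and brush where they are, hold the gap steady for a couple of seconds and finish while still squeezing: do not let go.

Things in the scene. Friction and masses are not known exactly. Their poses are not given: they have to be found in the camera images.
- jig: Tweezer jig fixed to the table: plywood base 270 x 90 x 12 mm. Origin under its centre, on the table; x from the tweezers' heel to their tips, y to the left jaw, z up. Jig x in mm: aluminium heel block -110 to -74 (top 58 mm above the table), knob axis -40, thumb pads +40, tips +110 over a white gauge block (+80 to +130, 70 wide, top 30 above the table).
- knob (a joint): Angle of the black lock knob, rad: 0 locked (start), 1.2 released, stops at both; it turns clockwise seen from above. A sprung over-centre detent resists it up to 0.6 (up to about 0.2 N m), then it snaps over to 1.2. While locked it holds the tweezers parked, tips 4 mm apart and pads 31 mm across; turning it lets them spread to their open rest (tips 34 mm, pads 50 mm).
- knob_grip (a point): Point on the knob's vertical axis at the height to grip, 79 mm above the table. The knob is an upright bar 40 mm long, 14 thick, top at 88 mm, on a hub and detent with tops at 57 mm (keep fingertips above). The point's axes match the jig's when the knob reads 0 and turn with it. The bar points 0.6 rad anticlockwise of the point's x: +0.6 from jig x when locked, -0.6 when released.
- jaw_l: Left (+y) steel jaw: a blade on edge, 4 mm thick, 14 high, reaching 190 mm from its pivot in the heel block (origin at the pivot, 40 mm above the table, jig x -80 mm) to its tip; x along the jig when open at rest, 0.08 rad inward when parked. Each jaw is sprung outward on its own: once released, its pad takes about 1.3 N to start moving and 3.5 N at the marked gap.
- jaw_r: Right (-y) steel jaw, the mirror image of the left one.
- pad_l (a point): Outermost point of the left thumb pad, an upright round boss 12 mm in diameter, 28 to 56 mm above the table, 120 mm from the pivot; this point is 40 mm up. Released and untouched, the pads measure 50 mm over their outer faces. Each mm that they come together brings the tips together by 1.58 mm: 37.4 mm over the pads gives a 14 mm tip gap.
- pad_r (a point): Outermost point of the right thumb pad, mirror image of pad_l.
- pads_mid (a point): Point midway between the two thumb pads, 40 mm above the table, fixed to the jig; axes as the jig. The plywood base under it has its top 12 mm above the table.
- tip_l (a point): Inner face of the left jaw's tip, 190 mm from the pivot, 40 mm above the table. The tips are 4 mm apart when parked, 34 mm when released and untouched.
- tip_r (a point): Inner face of the right jaw's tip, mirror image of tip_l.
- gauge (a point): Point on the white gauge block midway between its two dark lines, under the tips; the lines run along the jig's x and their centres are 14 mm apart.
- paint_jar: Bystander: lidded paint jar, 56 mm diameter, 75 mm tall, beside the jig. Origin under its centre.
- bead_bowl: Bystander: plastic bowl, 110 mm across, 45 mm tall, beside the jig. Origin under its centre.
- brush: Bystander: paint brush lying on the table beside the jig. Origin under its centre, x along its length.

How it is judged (in metres and radians):
On the way, in this order (a step that is already met when the one before it is completed fails the run):
1. the knob has clicked past its detent to its released side (value of joint knob above 0.95 rad), for 0.2 s.
2. the fingers hold the tips at the marked gap (distance between tip_l and tip_r between 0.0115 and 0.0165 m and contact force between the fingers and jaw_l above 0.5 N and contact force between the fingers and jaw_r above 0.5 N), for 1 s.
At the end, for the whole second after the job is handed in: The knob is on its released side (over 0.95 rad), and the fingers press on both jaws (over 0.5 N each) and keep the tips 11.5 to 16.5 mm apart, the jaws still (under 0.05 rad/s) (all of step 2 and value of joint knob above 0.95 rad and angular speed of each of jaw_l, jaw_r below 0.05 rad/s); the arm keeps its last pose, push and grip.
It fails at once if after the release, the tips are pinched nearly shut (gap under 6 mm) (value of joint knob above 0.95 rad and distance between tip_l and tip_r below 0.006 m).
It fails at once if the jar, bowl or brush is moved by more than 20 mm (distance of any of paint_jar, bead_bowl, brush from where it was at the start of the episode above 0.02 m).
It also fails if it takes over 45 s, if anything falls off the work surface, if the arm or the gripper's body presses on something with over 40 N, if the wrist force passes 120 N, or if a joint passes its speed limit or range.

### The arm

A 6-joint arm with a two-finger parallel gripper is mounted at the origin on the work surface. World frame = base frame: x ahead of the robot, y to its left, z up, the work surface at z = 0. Lengths are in mm, angles in rad, forces in N, time in s.
With the tool pointing down it reaches from about 325 to 750 mm from the base axis. Payload 7.6 kg.
Tool frame: the origin (TCP) lies midway between the tips of the shut fingers; the grasp point (between the pads) lies 19 mm behind it (ctrl.grip_point_offset is the distance from the TCP to the grasp point, in mm); z points along the fingers, y is the line along which they close (so a half turn about z gives the same grasp; the last joint's range is limited). The gripper opens to 85 mm and grips with 20 to 120 N. Pads are 22 mm wide; open, the fingers measure 114 mm over their backs; the gripper's body (76 mm by 85 mm) begins 54 mm behind the grasp point. The pads swing forward as they close: fully open they stand 13 mm farther back than shut.
Start: joints at [1.088, 0.052, 1.401, -0, 1.689, -0.07], TCP at [210.604, 480.928, 231.323] pointing down, gripper open.
Joint ranges: [-2.9, 2.9], [-0.91, 2.17], [0.12, 2.37], [-1.06, 4.2], [0.26, 2.73], [-2.93, 2.93]. Speed limits (rad/s): [2.57, 2.57, 3.01, 3.14, 3.14, 3.14].

### API

Orientations are given as a 3x3 rotation matrix whose columns are the frame's x, y, z axes.
In Python, from cell import ctrl, eyes, ticket gives the robot as it stands. The module is installed in compiled form; this text tells all that it offers.
- The arm moves only by the tool arm_command, never from a script. Its argument "plan" is a list of rows, each an object of numbers: "tx", "ty", "tz": the shift along the tool's x, y, z in m; "wx", "wy", "wz": the turn, a rotation vector about the tool's x, y, z in degrees; "gripper": the opening, from 0 (shut) to 1 (fully open). In form: [{"tx": .., "ty": .., "tz": .., "wx": .., "wy": .., "wz": .., "gripper": ..}, ...]. A call has exactly 10 rows; each row is the pose to reach, as a shift and turn from the pose commanded when the call began, along the tool's axes at that moment; what a row does not reach only later rows make up. A row lasts 1/12 s, in which the tool goes at most 41.7 mm and 7.16 degrees, less where a joint would pass 70% of its speed; a pose out of reach is approached as far as the arm can. A call with a gripper value outside its range is refused whole. The fingers move at their own pace and stop on an object; the grip force is fixed at half the most. Time passes only in rows, so rows that repeat a pose let the fingers close, or fill a call up. It gives the time, the measured TCP pose, the force, the opening and the grip force at its end, in the units of the state.
- ctrl.get_obs(): the state, without advancing time (a new reading comes with each control period).
- eyes.camera(name): name is "scene" or "top" or "wrist"; returns a dict with "color" (480x640x3 uint8, blue, green, red), "range_z" (480x640 float32, mm along the optical axis (not along the pixel's ray), 0 where there is no reading), "fx", "fy", "cx", "cy" (pixels), "world_from_camera" (4x4, takes a point from camera to world coordinates); the wrist camera has in their place "mount" (4x4, takes a point from camera to tool coordinates, whose origin is the TCP and whose axes are the flange's). Camera axes: x right, y up, looking along -z (the intrinsics and any distortion apply to the point x, -y, -z); pixel columns grow to the right and rows downward; lengths in mm; the calibration is good to about 2 mm. The wrist camera is an equidistant fisheye: a pixel r from the principal point sees the ray r / f radians off the axis. A picture is of the moment at which its call begins: read the wrist's pose just before it.
- ticket.hand_in(): hands the job in; it is judged then, once.
The state is a dict: "time_s": time; "q": joint angles; "dq": joint speeds; "joint_torque": joint torques, N m; "eef_pos": TCP position; "tool_rot": TCP orientation; "contact_force": force on the tool from outside, world axes, zero at the start; "moment": the same for the moment, N m; "gripper_width": finger opening in mm; "gripper_force": force on a finger pad.
Only numpy, scipy, OpenCV 4.12 (cv2) and the standard library are available. Lean on these libraries where they do the work, as an engineer would, in place of code of your own. Each camera call takes 0.05 s, during which the arm holds its last target. There are 200 camera calls.

## Working session

There is one attempt and no reset: what is moved stays moved. The work goes in short steps, Python scripts to look and compute and a tool call to move; the robot and the scene stay as the last step left them, time stands still between calls to the robot, and variables do not carry over. Pictures are saved under pics/ and viewed, at most 10 in all, crops included, and the job is handed in when it is done.

Besides the shell and the picture viewer there is one more tool, called after "Emit:" by a JSON object that holds its "name" and its "arguments". arm_command: Moves the arm, as the interface text tells. Its arguments: {"type":"object","properties":{"plan":{"type":"array","items":{"type":"object","properties":{"tx":{"type":"number"},"ty":{"type":"number"},"tz":{"type":"number"},"wx":{"type":"number"},"wy":{"type":"number"},"wz":{"type":"number"},"gripper":{"type":"number"}}}}},"required":["plan"]}

```bash
mkdir -p pics; cat > h.py <<'E'
import numpy as np, cv2
from cell import ctrl, eyes, ticket
def ray(c,u,v):
    d=np.array([(u-c['cx'])/c['fx'],-(v-c['cy'])/c['fy'],-1.]); T=np.array(c['world_from_camera'])
    return T[:3,3],T[:3,:3]@d
def onplane(c,u,v,z):
    o,d=ray(c,u,v); return o+d*(z-o[2])/d[2]
def pt(c,u,v):
    o,d=ray(c,u,v); return o+d*c['range_z'][int(v),int(u)]
def cloud(c):
    v,u=np.mgrid[0:480,0:640]; T=np.array(c['world_from_camera'])
    d=np.stack([(u-c['cx'])/c['fx'],-(v-c['cy'])/c['fy'],-np.ones_like(u,float)],-1)
    return T[:3,3]+(d@T[:3,:3].T)*c['range_z'][...,None]
E
python3 - <<'E'
from h import *
for n in('top','scene'):
    c=eyes.camera(n); cv2.imwrite(f'pics/{n}0.png',c['color']); print(n,c['fx'],np.round(c['world_from_camera'],3).tolist())
    np.save(n+'0.npy',c,allow_pickle=True)
o=ctrl.get_obs(); print(o['eef_pos'],np.round(o['tool_rot'],3).tolist(),o['time_s'],o['gripper_width'],ctrl.grip_point_offset)
E
```

```text
top 514.9229425820735 [[0.052, 0.974, -0.22, 403.627], [-0.999, 0.052, -0.007, 70.302], [0.004, 0.22, 0.975, 901.358], [0.0, 0.0, 0.0, 1.0]]
scene 452.44938098900036 [[0.415, -0.596, 0.687, 1182.634], [0.91, 0.257, -0.326, -207.13], [0.018, 0.761, 0.649, 653.37], [0.0, 0.0, 0.0, 1.0]]
[210.48442538 480.67469435 230.56887499] [[-0.916, 0.401, -0.001], [0.401, 0.916, -0.001], [0.0, -0.001, -1.0]] 0.1 85.41096325003069 18.700000000000003
```

View pics/top0.png

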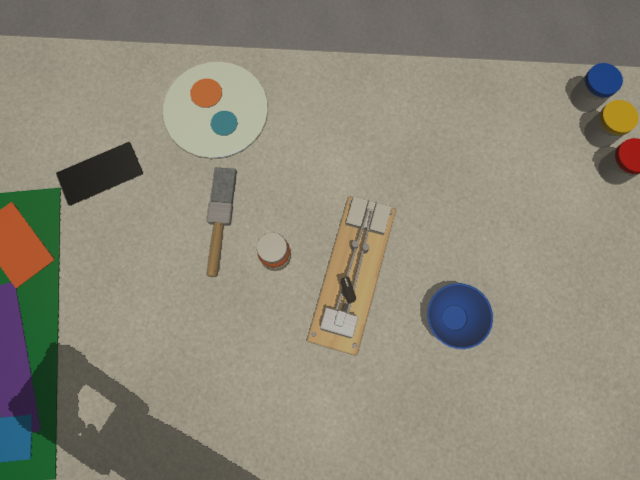

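View pics/scene0.png

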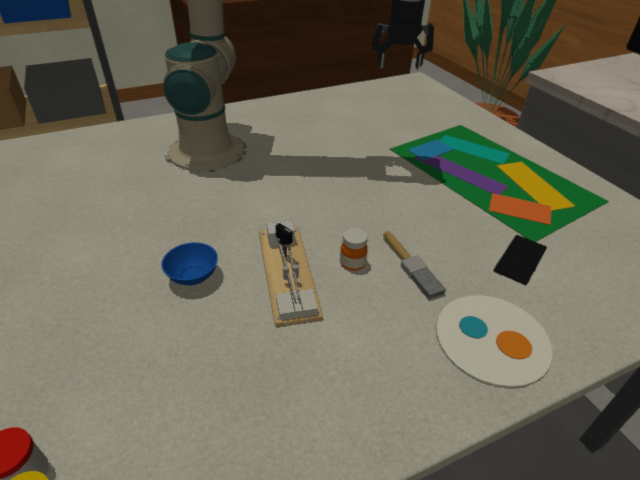

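The top view shows the jig's heel at about (340,322), the tips and gauge at (370,215), the knob at (347,288) and the pads at (352,245) and (366,248). The jar is at (274,250) and the bowl at (460,316). In the scene view the knob is at (285,235). Next I measure them.

```bash
python3 - <<'E'
from h import *
c=np.load('top0.npy',allow_pickle=True).item(); s=np.load('scene0.npy',allow_pickle=True).item()
def jigrect(c,roi):
    P=cloud(c); hsv=cv2.cvtColor(c['color'],cv2.COLOR_BGR2HSV)
    m=np.zeros((480,640),bool); x0,x1,y0,y1=roi; m[y0:y1,x0:x1]=1
    w=m&(hsv[...,0]>8)&(hsv[...,0]<25)&(hsv[...,1]>90)&(hsv[...,2]>90)
    n,l,st,_=cv2.connectedComponentsWithStats(w.astype(np.uint8)); 
    v,u=np.where(w); q=np.array([onplane(c,a,b,12) for a,b in zip(u,v)])
    r=cv2.minAreaRect(q[:,:2].astype(np.float32)); print('rect',r,'z med',np.median(P[w][:,2]),cv2.boxPoints(r).tolist())
    k=m&(hsv[...,2]<50)&(P[...,2]>70)&(P[...,2]<100); p=P[k]
    if len(p): 
        v,u=np.where(k);q=np.array([onplane(c,a,b,88) for a,b in zip(u,v)])
        t=p[:,2]>np.percentile(p[:,2],50)
        rr=cv2.minAreaRect(q[:,:2].astype(np.float32))
        print('knob n',len(p),'ctr',p.mean(0),'zmax',np.percentile(p[:,2],[50,90,98]),'rect88',rr,'px',u.mean(),v.mean(), 'topmean',p[t].mean(0))
jigrect(c,(300,400,190,360)); jigrect(s,(255,325,215,330))
# two-view check of knob
P=cloud(c)
for n,u,v in(('heel',339,322),('gauge',356,214),('gauge2',386,218),('table',300,300),('jar',273,244)): print(n,pt(c,u,v))
for n,u,v in(('gaugeS',285,303),('heelS',275,229),('jarS',355,236)): print(n,pt(s,u,v))
A=cv2.resize(c['color'][190:360,295:410],None,fx=3.5,fy=3.5,interpolation=cv2.INTER_CUBIC)
B=cv2.resize(s['color'][215:330,250:330],None,fx=4.5,fy=4.5,interpolation=cv2.INTER_CUBIC)
B=cv2.copyMakeBorder(B,0,A.shape[0]-B.shape[0],0,0,0); cv2.imwrite('pics/crop.png',np.hstack([A,B]))
E
```

```text
rect ((557.5787963867188, 26.808879852294922), (88.54653930664062, 267.4502868652344), 77.03191375732422) z med 12.416704146557436 [[417.3289794921875, 13.673820495605469], [677.9580078125, -46.34423828125], [697.82861328125, 39.943939208984375], [437.1995849609375, 99.96199798583984]]
rect ((563.4574584960938, 26.968425750732422), (88.66438293457031, 274.4747619628906), 77.10261535644531) z med 11.721996012118325 [[419.78717041015625, 14.386829376220703], [687.3373413085938, -46.87748336791992], [707.1277465820312, 39.55002212524414], [439.57757568359375, 100.8143310546875]]
knob n 162 ctr [525.33596311  34.934234    81.18333616] zmax [82.12248356 88.14639646 89.07167471] rect88 ((532.648193359375, 32.498085021972656), (51.650108337402344, 26.20943832397461), 21.558670043945312) px 283.4259259259259 231.96913580246914 topmean [522.96385992  34.84956149  86.41779031]
heel [467.90907952  46.7775954   56.2306326 ]
gauge [660.09426233  24.84986742  28.85944255]
gauge2 [655.89774574 -28.25902144  27.89703013]
table [506.57801427 115.14807232   1.6960523 ]
jar [588.4442578  161.92826366  72.62176134]
gaugeS [659.16825349 -16.11773149  30.68964805]
heelS [506.73118816  23.98757792  78.45773604]
jarS [587.67354229 163.76873819  75.96180024]
```

View pics/crop.png

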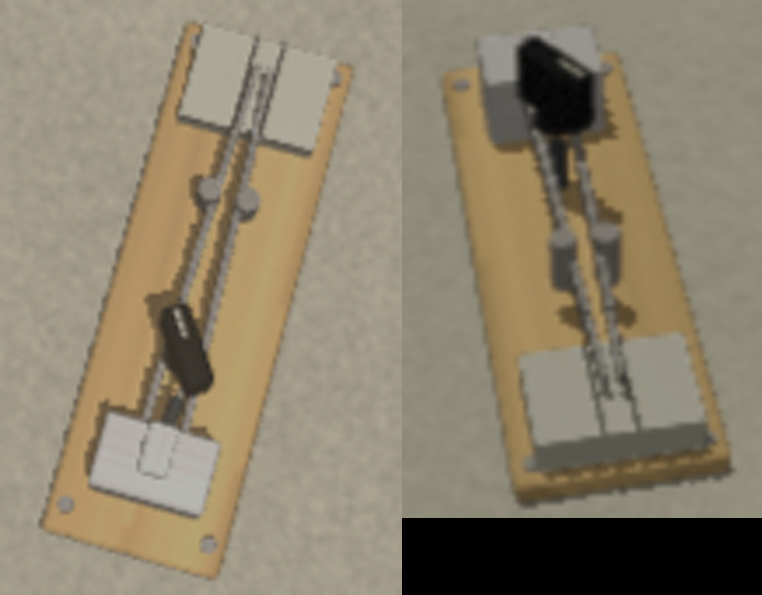

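The crop shows the knob bar at (187,348) and the pads at (208,190) and (247,203). The heel points toward the robot. Jig yaw is about -13°, and the bar is at +21° in world. The knob axis is near (521,35). I'll move above the knob for a wrist view.

Emit:
{"name": "arm_command", "arguments": {"plan": [{"tx":-0.462,"ty":-0.283,"wz":-45,"gripper":1},{"tx":-0.462,"ty":-0.283,"wz":-45,"gripper":1},{"tx":-0.462,"ty":-0.283,"wz":-45,"gripper":1},{"tx":-0.462,"ty":-0.283,"wz":-45,"gripper":1},{"tx":-0.462,"ty":-0.283,"wz":-45,"gripper":1},{"tx":-0.462,"ty":-0.283,"wz":-45,"gripper":1},{"tx":-0.462,"ty":-0.283,"wz":-45,"gripper":1},{"tx":-0.462,"ty":-0.283,"wz":-45,"gripper":1},{"tx":-0.462,"ty":-0.283,"wz":-45,"gripper":1},{"tx":-0.462,"ty":-0.283,"wz":-45,"gripper":1}]}}

```text
invalid input
```

```bash
cat >> h.py <<'E'
def goto(x,y,z,yawy=None):
    "shift (mm, tool axes) to put the TCP at x,y,z, and wz to put tool y at yawy deg"
    o=ctrl.get_obs(); R=np.array(o['tool_rot']); d=R.T@(np.array([x,y,z])-o['eef_pos'])
    yy=np.degrees(np.arctan2(R[1,1],R[0,1]))
    print('t',round(o['time_s'],2),'pos',np.round(o['eef_pos'],1),'yaw_y',round(yy,2),'z',np.round(R[:,2],3),'F',np.round(o['contact_force'],1),'w',round(o['gripper_width'],2),'gf',round(float(np.max(o['gripper_force'])),1),'q',np.round(o['q'],2))
    print('shift',np.round(d,1),'wz',None if yawy is None else round((yy-yawy+90)%180-90,1))
E
python3 -c "
from h import *
goto(521,35,230,111.4)"
```

```text
t 0.1 pos [210.5 480.7 230.6] yaw_y 66.35 z [-0.001 -0.001 -1.   ] F [-0.1  0.3  0.2] w 85.41 gf 0.0 q [ 1.09  0.05  1.4   0.    1.69 -0.07]
shift [-463.2 -283.7    0.9] wz -45.1
```

Emit:
{"name": "arm_command", "arguments": {"plan": [{"tx":-0.035,"ty":-0.021,"tz":0,"wx":0,"wy":0,"wz":-4,"gripper":1},{"tx":-0.07,"ty":-0.042,"tz":0,"wx":0,"wy":0,"wz":-8,"gripper":1},{"tx":-0.105,"ty":-0.063,"tz":0,"wx":0,"wy":0,"wz":-12,"gripper":1},{"tx":-0.14,"ty":-0.084,"tz":0,"wx":0,"wy":0,"wz":-16,"gripper":1},{"tx":-0.175,"ty":-0.105,"tz":0,"wx":0,"wy":0,"wz":-20,"gripper":1},{"tx":-0.21,"ty":-0.126,"tz":0,"wx":0,"wy":0,"wz":-24,"gripper":1},{"tx":-0.245,"ty":-0.147,"tz":0,"wx":0,"wy":0,"wz":-28,"gripper":1},{"tx":-0.28,"ty":-0.168,"tz":0,"wx":0,"wy":0,"wz":-32,"gripper":1},{"tx":-0.315,"ty":-0.189,"tz":0,"wx":0,"wy":0,"wz":-36,"gripper":1},{"tx":-0.35,"ty":-0.21,"tz":0,"wx":0,"wy":0,"wz":-40,"gripper":1}]}}

```text
time_s: 0.93
eef_pos: [447.6, 146.2, 231.1]
tool_rot: [[-0.959, -0.285, -0.0], [-0.285, 0.959, 0.0], [0.0, 0.0, -1.0]]
contact_force: [0.7, 0.2, -0.6]
gripper_width: 85.3
gripper_force: 0.0
```

```bash
python3 -c "
from h import *
goto(521,35,230,111.4)"
```

```text
t 0.93 pos [447.6 146.2 231.1] yaw_y 106.54 z [-0.  0. -1.] F [ 0.7  0.2 -0.6] w 85.26 gf 0.0 q [ 0.24 -0.1   1.55  0.    1.69 -1.62]
shift [ -38.7 -127.5    1.1] wz -4.9
```

Emit:
{"name": "arm_command", "arguments": {"plan": [{"tx":-0.008,"ty":-0.026,"tz":0,"wx":0,"wy":0,"wz":-1,"gripper":1},{"tx":-0.016,"ty":-0.051,"tz":0,"wx":0,"wy":0,"wz":-2,"gripper":1},{"tx":-0.024,"ty":-0.077,"tz":0,"wx":0,"wy":0,"wz":-3,"gripper":1},{"tx":-0.032,"ty":-0.102,"tz":0,"wx":0,"wy":0,"wz":-4,"gripper":1},{"tx":-0.039,"ty":-0.127,"tz":0,"wx":0,"wy":0,"wz":-5,"gripper":1},{"tx":-0.039,"ty":-0.127,"tz":0,"wx":0,"wy":0,"wz":-5,"gripper":1},{"tx":-0.039,"ty":-0.127,"tz":0,"wx":0,"wy":0,"wz":-5,"gripper":1},{"tx":-0.039,"ty":-0.127,"tz":0,"wx":0,"wy":0,"wz":-5,"gripper":1},{"tx":-0.039,"ty":-0.127,"tz":0,"wx":0,"wy":0,"wz":-5,"gripper":1},{"tx":-0.039,"ty":-0.127,"tz":0,"wx":0,"wy":0,"wz":-5,"gripper":1}]}}

```text
time_s: 1.77
eef_pos: [519.8, 38.1, 231.4]
tool_rot: [[-0.931, -0.365, 0.0], [-0.365, 0.931, 0.0], [-0.0, 0.0, -1.0]]
contact_force: [0.4, -0.1, -0.5]
gripper_width: 85.4
gripper_force: 0.0
```

```bash
python3 - <<'E'
from h import *
goto(521,35,230,111.4)
o=ctrl.get_obs(); c=eyes.camera('wrist'); c['p']=o['eef_pos']; c['R']=o['tool_rot']; np.save('w1.npy',c,allow_pickle=True)
print(np.round(c['mount'],3).tolist(),c['fx'],c['cx'],c['cy'],c.keys()); cv2.imwrite('pics/w1.png',c['color'])
E
```

```text
t 1.77 pos [519.8  38.1 231.4] yaw_y 111.42 z [ 0.  0. -1.] F [ 0.4 -0.1 -0.5] w 85.4 gf 0.0 q [ 0.    0.04  1.41  0.    1.69 -1.94]
shift [ 0.  -3.3  1.4] wz 0.0
[[-0.0, 0.956, 0.293, 75.025], [1.0, 0.0, -0.001, -0.311], [-0.001, 0.293, -0.956, -143.057], [0.0, 0.0, 0.0, 1.0]] 371.64829954431775 316.7472360079592 238.3702232792243 dict_keys(['color', 'range_z', 'fx', 'fy', 'cx', 'cy', 'mount', 'p', 'R'])
```

View pics/w1.png

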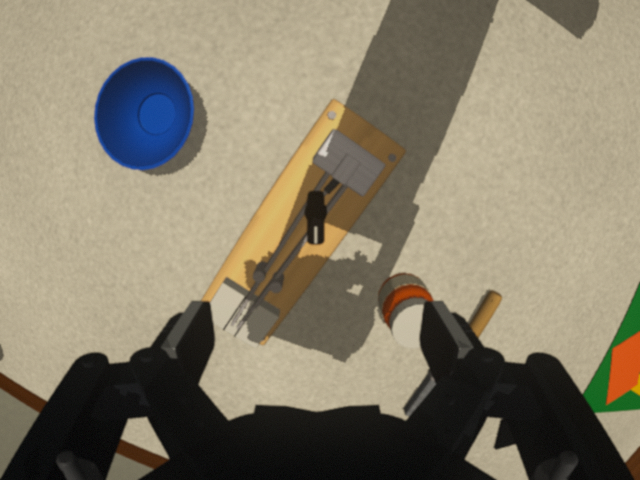

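The wrist view shows the knob at (316,217), vertical in the image as intended, so the tool is aligned with the bar. The pads are near (262,272) and (277,283), and the ply corners at (335,100) and (405,152). I'll measure these points in the wrist view.

```bash
cat >> h.py <<'E'
def wdirs(c,u,v):
    x=(np.asarray(u,float)-c['cx']);y=(np.asarray(v,float)-c['cy']); r=np.hypot(x/c['fx'],y/c['fy'])+1e-9
    s=np.sin(r)/r; return np.stack([x/c['fx']*s,-y/c['fy']*s,-np.cos(r)],-1)
def wray(c,u,v):
    M=np.array(c['mount']);R=np.array(c['R']); d=wdirs(c,u,v)@(R@M[:3,:3]).T
    return np.array(c['p'])+R@M[:3,3],d
def wplane(c,u,v,z):
    o,d=wray(c,u,v); return o+d*((z-o[2])/d[...,2])[...,None]
def wcloud(c):
    v,u=np.mgrid[0:480,0:640]; d=wdirs(c,u,v); k=c['range_z']/-d[...,2]; o,D=wray(c,u,v); return o+D*k[...,None]
def tri(a,b):
    (o1,d1),(o2,d2)=a,b; A=np.stack([d1,-d2],1); t=np.linalg.lstsq(A,o2-o1,rcond=None)[0]
    p,q=o1+t[0]*d1,o2+t[1]*d2; return (p+q)/2,np.linalg.norm(p-q)
E
python3 - <<'E'
from h import *
c=np.load('w1.npy',allow_pickle=True).item(); t=np.load('top0.npy',allow_pickle=True).item()
P=wcloud(c); g=c['color'].max(2)
m=np.zeros((480,640),bool); m[185:250,295:335]=1
k=m&(g<60)&(P[...,2]>60)
v,u=np.where(k); top=k&(P[...,2]>84)
print('wrist knob: n',k.sum(),top.sum(),'z',np.percentile(P[k][:,2],[5,50,95]),'topctr',P[top].mean(0))
v,u=np.where(top); q=wplane(c,u,v,np.full(len(u),88.)); print('rect88',cv2.minAreaRect(q[:,:2].astype(np.float32)))
# pads: points 52..60 high within 35 mm of expected
T=cloud(t)
for n,Q in(('wrist',P),('top',T)):
    for e in(600,17),:
        b=(np.hypot(Q[...,0]-e[0],Q[...,1]-e[1])<32)&(Q[...,2]>51)&(Q[...,2]<62); 
        nn,l,st,ce=cv2.connectedComponentsWithStats(b.astype(np.uint8))
        for i in range(1,nn):
            if st[i,4]>4: print(n,'pad',st[i,4],ce[i],Q[l==i].mean(0))
# knob top view
gt=t['color'].max(2); mt=np.zeros((480,640),bool); mt[270:310,335:362]=1
kt=mt&(gt<45)&(T[...,2]>80); v,u=np.where(kt); q=np.array([onplane(t,a,b,88) for a,b in zip(u,v)]); print('top knob',kt.sum(),T[kt].mean(0),cv2.minAreaRect(q[:,:2].astype(np.float32)))
ctr=lambda m:(np.where(m)[1].mean(),np.where(m)[0].mean())
print('tri',tri(ray(t,*ctr(kt)),wray(c,*ctr(top))))
hz=[wplane(c,a,b,np.array(12.)) for a,b in((335,100),(405,152))]; print('heel corners',hz)
E
```

```text
wrist knob: n 750 679 z [73.44207525 88.07584549 89.43953152] topctr [515.1161577   34.89315973  88.93420675]
rect88 ((517.4911499023438, 36.061012268066406), (37.808998107910156, 13.501259803771973), 21.023584365844727)
wrist pad 138 [258.67391304 275.1884058 ] [594.52640378   8.9477571   55.58825472]
wrist pad 134 [275.31343284 285.8358209 ] [598.94882245  27.12306056  55.65182024]
top pad 40 [354.325 243.975] [599.51303303  27.03128282  55.9964628 ]
top pad 42 [365.19047619 247.07142857] [595.00727982   8.60610545  56.63436978]<stdin>:19: RuntimeWarning: Mean of empty slice.
  ret = um.true_divide(
Traceback (most recent call last):
IndexError: too many indices for array: array is 1-dimensional, but 2 were indexed
```

Three views agree: the knob axis is at about (518.5, 36) with its top at 88, the pads' midpoint is (597, 18), and jig yaw is about -13.3°. The pads' centre spacing is 18.7 mm against 19 expected, and their tops are at 56. I'll descend on the knob with the TCP at z = 62.

Emit:
{"name": "arm_command", "arguments": {"plan": [{"tx":0.002,"ty":-0.0015,"tz":0.025,"wx":0,"wy":0,"wz":0,"gripper":1},{"tx":0.002,"ty":-0.0015,"tz":0.05,"wx":0,"wy":0,"wz":0,"gripper":1},{"tx":0.002,"ty":-0.0015,"tz":0.075,"wx":0,"wy":0,"wz":0,"gripper":0.8},{"tx":0.002,"ty":-0.0015,"tz":0.1,"wx":0,"wy":0,"wz":0,"gripper":0.7},{"tx":0.002,"ty":-0.0015,"tz":0.12,"wx":0,"wy":0,"wz":0,"gripper":0.6},{"tx":0.002,"ty":-0.0015,"tz":0.135,"wx":0,"wy":0,"wz":0,"gripper":0.5},{"tx":0.002,"ty":-0.0015,"tz":0.15,"wx":0,"wy":0,"wz":0,"gripper":0.5},{"tx":0.002,"ty":-0.0015,"tz":0.16,"wx":0,"wy":0,"wz":0,"gripper":0.5},{"tx":0.002,"ty":-0.0015,"tz":0.169,"wx":0,"wy":0,"wz":0,"gripper":0.5},{"tx":0.002,"ty":-0.0015,"tz":0.169,"wx":0,"wy":0,"wz":0,"gripper":0.5}]}}

```text
time_s: 2.65
eef_pos: [517.8, 35.4, 60.6]
tool_rot: [[-0.931, -0.364, -0.003], [-0.364, 0.931, 0.0], [0.002, 0.001, -1.0]]
contact_force: [-0.6, 0.6, -0.1]
gripper_width: 43.0
gripper_force: 0.0
```

```bash
python3 - <<'E'
from h import *
goto(518.5,36,62,111.4)
o=ctrl.get_obs(); c=eyes.camera('wrist'); c['p']=o['eef_pos']; c['R']=o['tool_rot']; np.save('w2.npy',c,allow_pickle=True)
cv2.imwrite('pics/w2.png',c['color'])
E
```

```text
t 2.65 pos [517.8  35.4  60.6] yaw_y 111.37 z [-0.003  0.    -1.   ] F [-0.6  0.6 -0.1] w 43.04 gf 0.0 q [-0.    0.17  1.63  0.    1.35 -1.95]
shift [-0.8  0.3 -1.4] wz -0.0
```

View pics/w2.png

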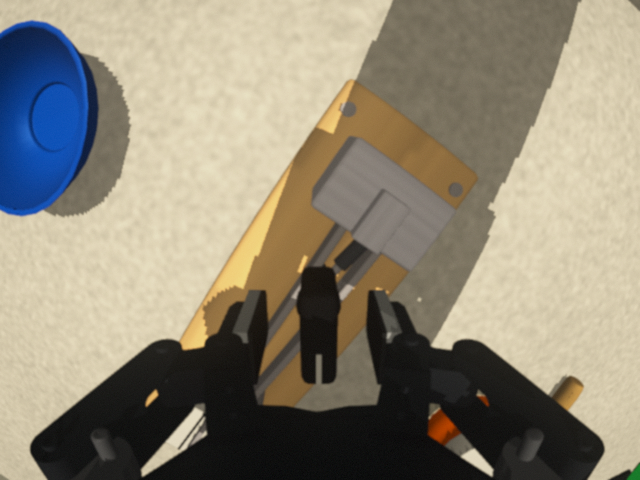

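The bar at column 318 is centred between the fingers at columns 262 and 375 (midpoint 318). I'll close on it.

Emit:
{"name": "arm_command", "arguments": {"plan": [{"tx":0,"ty":0,"tz":-0.002,"wx":0,"wy":0,"wz":0,"gripper":0.3},{"tx":0,"ty":0,"tz":-0.002,"wx":0,"wy":0,"wz":0,"gripper":0},{"tx":0,"ty":0,"tz":-0.002,"wx":0,"wy":0,"wz":0,"gripper":0},{"tx":0,"ty":0,"tz":-0.002,"wx":0,"wy":0,"wz":0,"gripper":0},{"tx":0,"ty":0,"tz":-0.002,"wx":0,"wy":0,"wz":0,"gripper":0},{"tx":0,"ty":0,"tz":-0.002,"wx":0,"wy":0,"wz":0,"gripper":0},{"tx":0,"ty":0,"tz":-0.002,"wx":0,"wy":0,"wz":0,"gripper":0},{"tx":0,"ty":0,"tz":-0.002,"wx":0,"wy":0,"wz":0,"gripper":0},{"tx":0,"ty":0,"tz":-0.002,"wx":0,"wy":0,"wz":0,"gripper":0},{"tx":0,"ty":0,"tz":-0.002,"wx":0,"wy":0,"wz":0,"gripper":0}]}}

```text
time_s: 3.53
eef_pos: [519.3, 36.2, 66.1]
tool_rot: [[-0.931, -0.365, 0.002], [-0.365, 0.931, 0.002], [-0.002, 0.001, -1.0]]
contact_force: [-3.5, 4.6, 6.5]
gripper_width: 12.8
gripper_force: 59.4
```

```bash
python3 - <<'E'
from h import *
goto(518.5,36,62,111.4); print(ctrl.get_obs()['moment'])
E
```

```text
t 3.53 pos [519.3  36.2  66.1] yaw_y 111.39 z [ 0.002  0.002 -1.   ] F [-3.5  4.6  6.5] w 12.77 gf 59.4 q [-0.    0.16  1.62  0.    1.36 -1.95]
shift [0.9 0.1 4.1] wz -0.0
[0.69124766 0.5724682  0.04434704]
```

Emit:
{"name": "arm_command", "arguments": {"plan": [{"tx":0,"ty":0,"tz":0,"wx":0,"wy":0,"wz":5,"gripper":0},{"tx":0,"ty":0,"tz":0,"wx":0,"wy":0,"wz":10,"gripper":0},{"tx":0,"ty":0,"tz":0,"wx":0,"wy":0,"wz":15,"gripper":0},{"tx":0,"ty":0,"tz":0,"wx":0,"wy":0,"wz":20,"gripper":0},{"tx":0,"ty":0,"tz":0,"wx":0,"wy":0,"wz":25,"gripper":0},{"tx":0,"ty":0,"tz":0,"wx":0,"wy":0,"wz":30,"gripper":0},{"tx":0,"ty":0,"tz":0,"wx":0,"wy":0,"wz":35,"gripper":0},{"tx":0,"ty":0,"tz":0,"wx":0,"wy":0,"wz":40,"gripper":0},{"tx":0,"ty":0,"tz":0,"wx":0,"wy":0,"wz":45,"gripper":0},{"tx":0,"ty":0,"tz":0,"wx":0,"wy":0,"wz":50,"gripper":0}]}}

```text
time_s: 4.37
eef_pos: [519.2, 36.3, 66.1]
tool_rot: [[-0.876, 0.483, 0.001], [0.483, 0.876, 0.002], [-0.0, 0.002, -1.0]]
contact_force: [-4.2, 5.5, 6.6]
gripper_width: 12.7
gripper_force: 59.4
```

Emit:
{"name": "arm_command", "arguments": {"plan": [{"tx":0,"ty":0,"tz":0,"wx":0,"wy":0,"wz":5,"gripper":0},{"tx":0,"ty":0,"tz":0,"wx":0,"wy":0,"wz":9,"gripper":0},{"tx":0,"ty":0,"tz":0,"wx":0,"wy":0,"wz":13,"gripper":0},{"tx":0,"ty":0,"tz":0,"wx":0,"wy":0,"wz":16,"gripper":0},{"tx":0,"ty":0,"tz":0,"wx":0,"wy":0,"wz":18,"gripper":0},{"tx":0,"ty":0,"tz":0,"wx":0,"wy":0,"wz":18,"gripper":0},{"tx":0,"ty":0,"tz":0,"wx":0,"wy":0,"wz":18,"gripper":0},{"tx":0,"ty":0,"tz":0,"wx":0,"wy":0,"wz":18,"gripper":0},{"tx":0,"ty":0,"tz":0,"wx":0,"wy":0,"wz":18,"gripper":0},{"tx":0,"ty":0,"tz":0,"wx":0,"wy":0,"wz":18,"gripper":0}]}}

```text
time_s: 5.2
eef_pos: [519.2, 36.3, 66.1]
tool_rot: [[-0.687, 0.727, 0.001], [0.727, 0.687, 0.002], [0.001, 0.002, -1.0]]
contact_force: [-3.8, 5.3, 7.0]
gripper_width: 12.7
gripper_force: 59.4
```

```bash
python3 - <<'E'
from h import *
goto(518.5,36,160,77); print(ctrl.get_obs()['moment'])
c=eyes.camera('top'); cv2.imwrite('pics/t2.png',cv2.resize(c['color'][190:360,295:410],None,fx=3.5,fy=3.5,interpolation=cv2.INTER_CUBIC))
E
```

```text
t 5.2 pos [519.2  36.3  66.1] yaw_y 43.37 z [ 0.001  0.002 -1.   ] F [-3.8  5.3  7. ] w 12.74 gf 59.4 q [-0.    0.16  1.62  0.    1.36 -0.76]
shift [  0.3  -0.5 -93.9] wz -33.6
[ 0.73996345  0.84468417 -0.12728532]
```

The knob turned about 68° with the tool. Now I'll let go, rise, and look.

Emit:
{"name": "arm_command", "arguments": {"plan": [{"tx":0,"ty":0,"tz":0,"wx":0,"wy":0,"wz":0,"gripper":0.5},{"tx":0,"ty":0,"tz":0,"wx":0,"wy":0,"wz":0,"gripper":0.5},{"tx":0,"ty":0,"tz":0,"wx":0,"wy":0,"wz":0,"gripper":0.5},{"tx":0,"ty":0,"tz":-0.01,"wx":0,"wy":0,"wz":0,"gripper":0.5},{"tx":0,"ty":0,"tz":-0.03,"wx":0,"wy":0,"wz":0,"gripper":0.5},{"tx":0,"ty":0,"tz":-0.055,"wx":0,"wy":0,"wz":-6,"gripper":0.7},{"tx":0,"ty":0,"tz":-0.085,"wx":0,"wy":0,"wz":-13,"gripper":1},{"tx":0,"ty":0,"tz":-0.115,"wx":0,"wy":0,"wz":-20,"gripper":1},{"tx":0,"ty":0,"tz":-0.14,"wx":0,"wy":0,"wz":-27,"gripper":1},{"tx":0,"ty":0,"tz":-0.15,"wx":0,"wy":0,"wz":-33.5,"gripper":1}]}}

```text
time_s: 6.08
eef_pos: [520.1, 35.0, 219.9]
tool_rot: [[-0.975, 0.222, 0.007], [0.222, 0.975, -0.0], [-0.007, 0.002, -1.0]]
contact_force: [0.4, 0.6, 0.6]
gripper_width: 85.1
gripper_force: 0.0
```

```bash
python3 - <<'E'
from h import *
goto(597,18,130,76.7)
o=ctrl.get_obs(); c=eyes.camera('wrist'); c['p']=o['eef_pos']; c['R']=o['tool_rot']; np.save('w3.npy',c,allow_pickle=True)
cv2.imwrite('pics/w3.png',c['color']); P=wcloud(c)
b=(np.hypot(P[...,0]-597,P[...,1]-18)<45)&(P[...,2]>51)&(P[...,2]<62)
n,l,st,ce=cv2.connectedComponentsWithStats(b.astype(np.uint8))
for i in range(1,n):
    if st[i,4]>8: print(st[i,4],ce[i],P[l==i].mean(0))
k=(np.hypot(P[...,0]-518.5,P[...,1]-36)<30)&(P[...,2]>84)&(P[...,2]<95); q=P[k][:,:2].astype(np.float32); print('knob',cv2.minAreaRect(q),P[k].mean(0))
E
```

```text
t 6.08 pos [520.1  35.  219.9] yaw_y 77.18 z [ 0.007 -0.    -1.   ] F [0.4 0.6 0.6] w 85.12 gf 0.0 q [-0.    0.04  1.44 -0.    1.66 -1.35]
shift [-78.2   0.4  90.4] wz 0.5
140 [296.99285714 297.        ] [5.91169877e+02 2.38465064e-01 5.55672941e+01]
135 [338.6        297.08888889] [599.79475057  37.5155835   55.58175849]
knob ((518.5610961914062, 36.505943298339844), (14.650367736816406, 40.082698822021484), 43.1120719909668) [517.89387345  36.74005289  87.90071523]
```

View pics/w3.png

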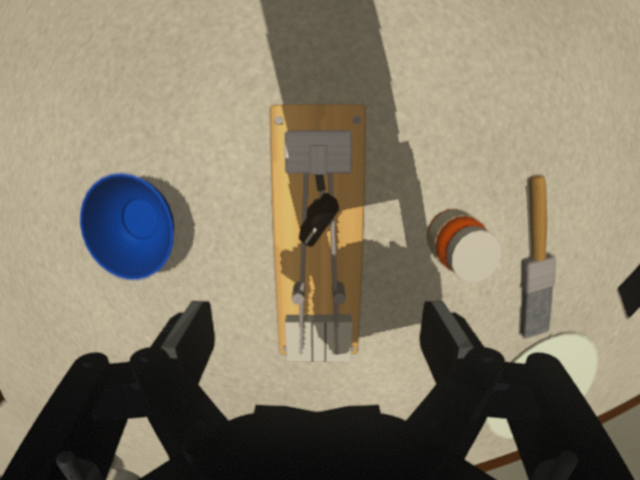

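Released: the pads are 38.3 + 12 = 50 mm across and the knob has turned 68°, at (320,220). The pads are at (297,297) and (339,297), so their midpoint is about (596,18.5). I'll move above them.

Emit:
{"name": "arm_command", "arguments": {"plan": [{"tx":-0.025,"ty":0,"tz":0,"wx":0,"wy":0,"wz":0,"gripper":1},{"tx":-0.05,"ty":0,"tz":0,"wx":0,"wy":0,"wz":0,"gripper":1},{"tx":-0.07,"ty":0.001,"tz":0.01,"wx":0,"wy":0,"wz":0,"gripper":1},{"tx":-0.078,"ty":0.001,"tz":0.03,"wx":0,"wy":0,"wz":0,"gripper":1},{"tx":-0.078,"ty":0.001,"tz":0.055,"wx":0,"wy":0,"wz":0,"gripper":1},{"tx":-0.078,"ty":0.001,"tz":0.08,"wx":0,"wy":0,"wz":0,"gripper":1},{"tx":-0.078,"ty":0.001,"tz":0.1,"wx":0,"wy":0,"wz":0,"gripper":1},{"tx":-0.078,"ty":0.001,"tz":0.12,"wx":0,"wy":0,"wz":0,"gripper":1},{"tx":-0.078,"ty":0.001,"tz":0.12,"wx":0,"wy":0,"wz":0,"gripper":1},{"tx":-0.078,"ty":0.001,"tz":0.12,"wx":0,"wy":0,"wz":0,"gripper":1}]}}

```text
time_s: 6.97
eef_pos: [594.2, 18.3, 93.4]
tool_rot: [[-0.973, 0.229, -0.003], [0.229, 0.973, 0.0], [0.003, -0.001, -1.0]]
contact_force: [-0.3, -0.1, 0.8]
gripper_width: 85.4
gripper_force: 0.0
```

```bash
python3 - <<'E'
from h import *
goto(596.3,18.5,20,77)
E
```

```text
t 6.97 pos [594.2  18.3  93.4] yaw_y 76.74 z [-0.003  0.    -1.   ] F [-0.3 -0.1  0.8] w 85.39 gf 0.0 q [-0.03  0.33  1.36  0.    1.45 -1.37]
shift [-2.2  0.7 73.4] wz -0.3
```

Emit:
{"name": "arm_command", "arguments": {"plan": [{"tx":-0.002,"ty":0.0005,"tz":0.012,"wx":0,"wy":0,"wz":0,"gripper":1},{"tx":-0.002,"ty":0.0005,"tz":0.024,"wx":0,"wy":0,"wz":0,"gripper":1},{"tx":-0.002,"ty":0.0005,"tz":0.036,"wx":0,"wy":0,"wz":0,"gripper":1},{"tx":-0.002,"ty":0.0005,"tz":0.046,"wx":0,"wy":0,"wz":0,"gripper":1},{"tx":-0.002,"ty":0.0005,"tz":0.056,"wx":0,"wy":0,"wz":0,"gripper":0.9},{"tx":-0.002,"ty":0.0005,"tz":0.064,"wx":0,"wy":0,"wz":0,"gripper":0.8},{"tx":-0.002,"ty":0.0005,"tz":0.07,"wx":0,"wy":0,"wz":0,"gripper":0.75},{"tx":-0.002,"ty":0.0005,"tz":0.073,"wx":0,"wy":0,"wz":0,"gripper":0.7},{"tx":-0.002,"ty":0.0005,"tz":0.073,"wx":0,"wy":0,"wz":0,"gripper":0.65},{"tx":-0.002,"ty":0.0005,"tz":0.073,"wx":0,"wy":0,"wz":0,"gripper":0.65}]}}

```text
time_s: 7.8
eef_pos: [597.3, 18.4, 21.5]
tool_rot: [[-0.974, 0.228, 0.0], [0.228, 0.974, 0.0], [-0.0, 0.0, -1.0]]
contact_force: [-0.4, -0.1, -0.0]
gripper_width: 55.6
gripper_force: 0.0
```

```bash
python3 - <<'E'
from h import *
goto(596.3,18.5,20,77)
o=ctrl.get_obs(); c=eyes.camera('wrist'); s=eyes.camera('scene')
A=cv2.resize(c['color'][220:480,190:450],None,fx=1.5,fy=1.5); B=cv2.resize(s['color'][215:335,250:335],None,fx=3.25,fy=3.25)
cv2.imwrite('pics/w4.png',np.hstack([A,B[:390]]))
E
```

```text
t 7.8 pos [597.3  18.4  21.5] yaw_y 76.85 z [ 0.  0. -1.] F [-0.4 -0.1 -0. ] w 55.56 gf 0.0 q [-0.03  0.42  1.41  0.    1.32 -1.37]
shift [ 1.  -0.1  1.5] wz -0.2
```

View pics/w4.png

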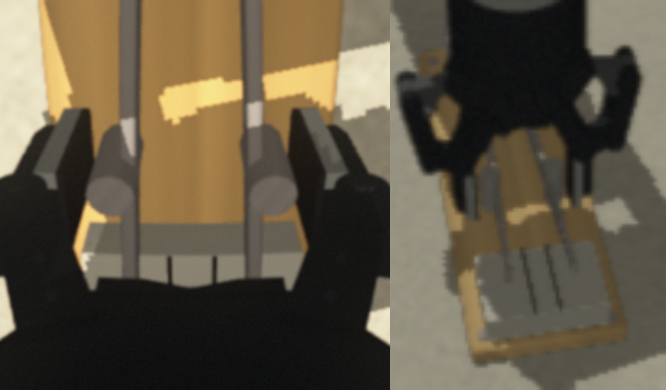

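The fingers straddle both bosses, at (110,193) and (272,193) in the left crop, almost evenly and with small gaps. Width is 85.5 × the command, so I'll squeeze gradually to 0.45, about 38.5 mm.

Emit:
{"name": "arm_command", "arguments": {"plan": [{"tx":0,"ty":0,"tz":0,"wx":0,"wy":0,"wz":0,"gripper":0.62},{"tx":0,"ty":0,"tz":0,"wx":0,"wy":0,"wz":0,"gripper":0.59},{"tx":0,"ty":0,"tz":0,"wx":0,"wy":0,"wz":0,"gripper":0.57},{"tx":0,"ty":0,"tz":0,"wx":0,"wy":0,"wz":0,"gripper":0.55},{"tx":0,"ty":0,"tz":0,"wx":0,"wy":0,"wz":0,"gripper":0.53},{"tx":0,"ty":0,"tz":0,"wx":0,"wy":0,"wz":0,"gripper":0.51},{"tx":0,"ty":0,"tz":0,"wx":0,"wy":0,"wz":0,"gripper":0.49},{"tx":0,"ty":0,"tz":0,"wx":0,"wy":0,"wz":0,"gripper":0.47},{"tx":0,"ty":0,"tz":0,"wx":0,"wy":0,"wz":0,"gripper":0.45},{"tx":0,"ty":0,"tz":0,"wx":0,"wy":0,"wz":0,"gripper":0.45}]}}

```text
time_s: 8.73
eef_pos: [597.4, 18.4, 21.6]
tool_rot: [[-0.974, 0.228, 0.001], [0.228, 0.974, 0.0], [-0.001, 0.0, -1.0]]
contact_force: [1.3, -0.8, 1.8]
gripper_width: 38.5
gripper_force: 1.4
```

```bash
cat > look.py <<'E'
from h import *
import sys
goto(596.3,18.5,20,77)
o=ctrl.get_obs(); c=eyes.camera('wrist'); s=eyes.camera('scene'); c['p']=o['eef_pos']; c['R']=o['tool_rot']
np.save('w5.npy',c,allow_pickle=True); np.save('s5.npy',s,allow_pickle=True)
A=cv2.resize(c['color'][220:480,190:450],None,fx=1.5,fy=1.5); B=cv2.resize(s['color'][265:335,265:335],None,fx=5.571,fy=5.571,interpolation=cv2.INTER_CUBIC)
cv2.imwrite(sys.argv[1],np.hstack([A,B[:390]]))
E
python3 look.py pics/w5.png
```

```text
t 8.73 pos [597.4  18.4  21.6] yaw_y 76.85 z [ 0.001  0.    -1.   ] F [ 1.3 -0.8  1.8] w 38.49 gf 1.4 q [-0.03  0.42  1.41  0.    1.32 -1.37]
shift [ 1.1 -0.1  1.6] wz -0.2
```

View pics/w5.png

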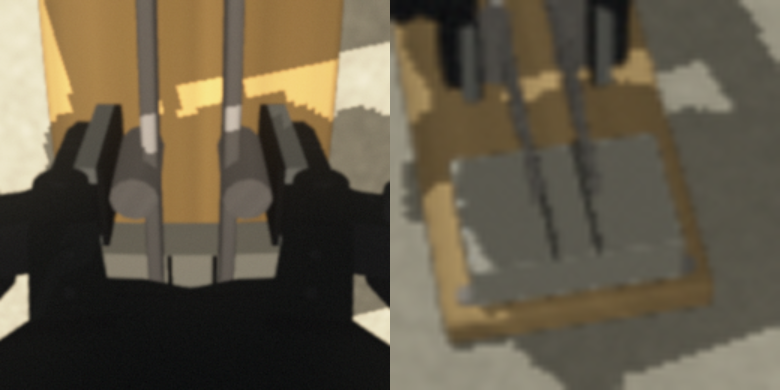

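```bash
python3 - <<'E'
from h import *
c=np.load('w5.npy',allow_pickle=True).item(); s=np.load('s5.npy',allow_pickle=True).item()
a,b=[wplane(c,190+u/1.5,220+v/1.5,np.array(56.)) for u,v in((135,197),(247,197))]; print(a,b,np.linalg.norm(a-b)+12)
a,b=[wplane(c,190+u/1.5,220+v/1.5,np.array(56.)) for u,v in((110,197),(272,197))]; print('outer',np.linalg.norm(a-b))
# lines under, tips in scene: jaw tip ends z~47 top, centreline
a,b=[onplane(s,265+u/5.571,265+v/5.571,40) for u,v in((556,255),(600,250))] if 0 else [onplane(s,265+(u-390)/5.571,265+v/5.571,40) for u,v in((556,255),(601,250))]; print('scene tips',a,b,np.linalg.norm(a-b))
P=wcloud(c); 
for e in(593,7),(599,30):
    m=(np.hypot(P[...,0]-e[0],P[...,1]-e[1])<9)&(P[...,2]>53)&(P[...,2]<60); q=P[m]; r=cv2.minAreaRect(q[:,:2].astype(np.float32)); print(m.sum(),q.mean(0),r)
E
```

```text
[594.20052361   5.58708052  56.        ] [600.18156318  31.05897716  56.        ] 38.16467758243801
outer 38.00776688273706
scene tips [690.91574888  -9.85423249  40.        ] [694.73401426   4.05695903  40.        ] 14.425685426806183
918 [593.40750972   5.05879469  56.10706531] ((594.0073852539062, 4.27878999710083), (13.66926097869873, 12.11417293548584), 65.98202514648438)
910 [599.54996433  31.5955013   56.11340139] ((600.4052124023438, 31.581314086914062), (12.646411895751953, 12.48990249633789), 84.15730285644531)
```

The pads measure 38.2 mm against a reported 38.5, so the gap is about 15.5 mm. I'll go to 37.4 mm and hold.

Emit:
{"name": "arm_command", "arguments": {"plan": [{"tx":0,"ty":0,"tz":0,"wx":0,"wy":0,"wz":0,"gripper":0.445},{"tx":0,"ty":0,"tz":0,"wx":0,"wy":0,"wz":0,"gripper":0.438},{"tx":0,"ty":0,"tz":0,"wx":0,"wy":0,"wz":0,"gripper":0.438},{"tx":0,"ty":0,"tz":0,"wx":0,"wy":0,"wz":0,"gripper":0.438},{"tx":0,"ty":0,"tz":0,"wx":0,"wy":0,"wz":0,"gripper":0.438},{"tx":0,"ty":0,"tz":0,"wx":0,"wy":0,"wz":0,"gripper":0.438},{"tx":0,"ty":0,"tz":0,"wx":0,"wy":0,"wz":0,"gripper":0.438},{"tx":0,"ty":0,"tz":0,"wx":0,"wy":0,"wz":0,"gripper":0.438},{"tx":0,"ty":0,"tz":0,"wx":0,"wy":0,"wz":0,"gripper":0.438},{"tx":0,"ty":0,"tz":0,"wx":0,"wy":0,"wz":0,"gripper":0.438}]}}

```text
time_s: 9.67
eef_pos: [597.0, 18.4, 21.3]
tool_rot: [[-0.974, 0.228, -0.0], [0.228, 0.974, 0.0], [0.0, 0.0, -1.0]]
contact_force: [2.0, -0.7, 1.8]
gripper_width: 37.8
gripper_force: 1.5
```

Emit:
{"name": "arm_command", "arguments": {"plan": [{"tx":0,"ty":0,"tz":0,"wx":0,"wy":0,"wz":0,"gripper":0.438},{"tx":0,"ty":0,"tz":0,"wx":0,"wy":0,"wz":0,"gripper":0.438},{"tx":0,"ty":0,"tz":0,"wx":0,"wy":0,"wz":0,"gripper":0.438},{"tx":0,"ty":0,"tz":0,"wx":0,"wy":0,"wz":0,"gripper":0.438},{"tx":0,"ty":0,"tz":0,"wx":0,"wy":0,"wz":0,"gripper":0.438},{"tx":0,"ty":0,"tz":0,"wx":0,"wy":0,"wz":0,"gripper":0.438},{"tx":0,"ty":0,"tz":0,"wx":0,"wy":0,"wz":0,"gripper":0.438},{"tx":0,"ty":0,"tz":0,"wx":0,"wy":0,"wz":0,"gripper":0.438},{"tx":0,"ty":0,"tz":0,"wx":0,"wy":0,"wz":0,"gripper":0.438},{"tx":0,"ty":0,"tz":0,"wx":0,"wy":0,"wz":0,"gripper":0.438}]}}

```text
time_s: 10.5
eef_pos: [597.0, 18.4, 21.2]
tool_rot: [[-0.974, 0.228, -0.0], [0.228, 0.974, 0.0], [0.0, 0.0, -1.0]]
contact_force: [0.5, 0.2, 1.9]
gripper_width: 37.7
gripper_force: 1.4
```

```bash
python3 look.py pics/w6.png; python3 - <<'E'
from h import *
c=np.load('w5.npy',allow_pickle=True).item(); P=wcloud(c); C=[]
for e in(594,5.8),(600,31):
    m=(np.hypot(P[...,0]-e[0],P[...,1]-e[1])<9)&(P[...,2]>53)&(P[...,2]<60)&(c['color'].max(2)>70); v,u=np.where(m)
    q=wplane(c,u,v,np.full(len(u),56.)); C.append(np.array(cv2.minEnclosingCircle(q[:,:2].astype(np.float32))[0])); print(len(u),cv2.minEnclosingCircle(q[:,:2].astype(np.float32)),q.mean(0))
print('over pads',np.linalg.norm(C[0]-C[1])+12, 'obs',ctrl.get_obs()['gripper_width'],ctrl.get_obs()['moment'])
E
```

```text
t 10.5 pos [597.   18.4  21.2] yaw_y 76.85 z [-0.  0. -1.] F [0.5 0.2 1.9] w 37.71 gf 1.4 q [-0.03  0.42  1.41  0.    1.32 -1.37]
shift [ 0.7 -0.1  1.2] wz -0.2
835 ((593.74658203125, 5.90233039855957), 6.965699672698975) [593.77675082   5.96593429  56.        ]
822 ((599.5416870117188, 30.502965927124023), 6.908683776855469) [599.49154592  30.41360933  56.        ]
over pads 37.27398880556691 obs 36.972781799289564 [-0.02595041 -0.14157427  0.0206836 ]
```

View pics/w6.png

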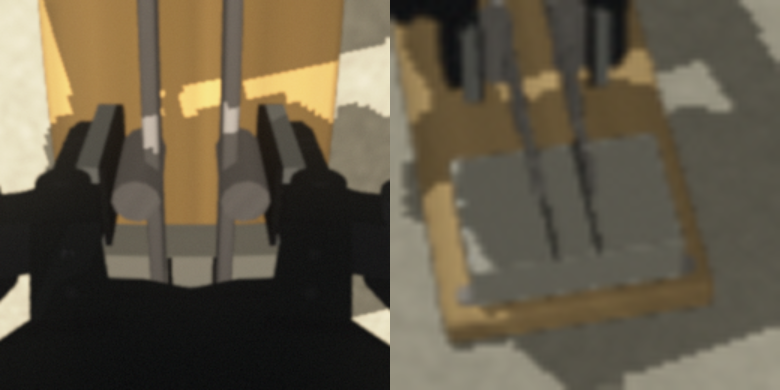

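The pads measure 37.3 mm over their outer faces, and the jaws lie symmetrically over the lines. I'll hold once more and check that it's steady.

Emit:
{"name": "arm_command", "arguments": {"plan": [{"tx":0,"ty":0,"tz":0,"wx":0,"wy":0,"wz":0,"gripper":0.438},{"tx":0,"ty":0,"tz":0,"wx":0,"wy":0,"wz":0,"gripper":0.438},{"tx":0,"ty":0,"tz":0,"wx":0,"wy":0,"wz":0,"gripper":0.438},{"tx":0,"ty":0,"tz":0,"wx":0,"wy":0,"wz":0,"gripper":0.438},{"tx":0,"ty":0,"tz":0,"wx":0,"wy":0,"wz":0,"gripper":0.438},{"tx":0,"ty":0,"tz":0,"wx":0,"wy":0,"wz":0,"gripper":0.438},{"tx":0,"ty":0,"tz":0,"wx":0,"wy":0,"wz":0,"gripper":0.438},{"tx":0,"ty":0,"tz":0,"wx":0,"wy":0,"wz":0,"gripper":0.438},{"tx":0,"ty":0,"tz":0,"wx":0,"wy":0,"wz":0,"gripper":0.438},{"tx":0,"ty":0,"tz":0,"wx":0,"wy":0,"wz":0,"gripper":0.438}]}}

```text
time_s: 11.43
eef_pos: [597.0, 18.4, 21.3]
tool_rot: [[-0.974, 0.227, -0.0], [0.227, 0.974, 0.0], [0.0, 0.0, -1.0]]
contact_force: [0.5, 0.1, 1.7]
gripper_width: 37.6
gripper_force: 1.4
```

```bash
python3 - <<'E'
from h import *
ws=[]
for i in range(4):
    o=ctrl.get_obs(); ws.append((round(o['gripper_width'],2),o['gripper_force'])); c=eyes.camera('wrist'); c['p']=o['eef_pos']; c['R']=o['tool_rot']
    P=wcloud(c); C=[]
    for e in(594,5.8),(600,31):
        m=(np.hypot(P[...,0]-e[0],P[...,1]-e[1])<9)&(P[...,2]>53)&(P[...,2]<60)&(c['color'].max(2)>70); v,u=np.where(m)
        q=wplane(c,u,v,np.full(len(u),56.)); C.append(q.mean(0))
    print(np.linalg.norm(C[0]-C[1])+12)
print(ws)
E
```

```text
37.06956140383828
37.12672372906087
37.05502703594804
37.095398379498356
[(37.57, 1.3647699169814587), (37.69, 1.3627270236611366), (37.52, 1.3607983477413654), (37.22, 1.3582525961101055)]
```

```bash
python3 -c "
from h import *
print(ticket.hand_in())"
```

```text
the job is handed in; nothing more can be done
None
```

I turned the knob about 68° past its detent and released it, then handed in while still squeezing the pads to 37.1–37.5 mm (tip gap about 14 mm by the given ratio), steady for over 2 s; the hand-in returned no verdict.

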